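# Fit the transport locking bar by feel

### The arm

A 7-joint arm with a two-finger parallel gripper is mounted at the origin on the work surface. World frame = base frame: x ahead of the robot, y to its left, z up, the work surface at z = 0. Lengths are in m, angles in rad, forces in N, time in s.
With the tool pointing down it reaches from about 0.425 to 0.8 m from the base axis. Payload 8.3 kg.
Tool frame: the origin (TCP) lies midway between the tips of the shut fingers; the grasp point (between the pads) lies 19 mm behind it; z points along the fingers, y is the direction in which the jaws open and shut (so a half turn about z gives the same grasp; the last joint's range is limited). The gripper opens to 85 mm and grips with 20 to 120 N. Pads are 22 mm wide; open, the fingers measure 114 mm over their backs; the gripper's body (76 mm by 85 mm) begins 54 mm behind the grasp point. The pads swing forward as they close: fully open they stand 13 mm farther back than shut.
Start: joints at [-1.344, 0.383, 0.016, 1.37, -0.006, 1.388, -0.046], TCP at [0.179, 0.599, 0.231] pointing down, gripper open.
Joint ranges: [-2.95, 2.95], [-0.25, 2.06], [-1.52, 1.56], [0.18, 2.33], [-1.44, 4.58], [0.02, 2.06], [-3.01, 3.01]. Speed limits (rad/s): [2.39, 2.39, 3.01, 3.01, 3.14, 3.14, 3.14].

### API

Orientations are given as a unit quaternion [w, x, y, z].
In Python, from rig import sensors, imaging, workorder, models gives the robot as it stands.
- The arm moves only by the tool step_arm, never from a script. Its argument "deltas" is a list of rows, each an object with "rotation": the turn, a rotation vector about the tool's x, y, z as a fraction of full scale, a list of three; "slide": the shift along the tool's x, y, z as a fraction of full scale, a list of three; "hand": the gripper command: -1 is shut, 1 is fully open, values between are in proportion. In form: [{"rotation": [wx, wy, wz], "slide": [tx, ty, tz], "hand": hand}, ...]. A call has 1 to 12 rows; each row is the pose to reach, as a shift and turn from the pose commanded when the call began, along the tool's axes at that moment, turning the shorter way round; what a row does not reach only later rows make up. Full scale, the value 1, is 150 mm for a shift and 180 degrees for a turn. A row lasts 1/8 s, in which the tool goes at most 62.5 mm and 10.7 degrees, less where a joint would pass 70% of its speed; a pose out of reach is approached as far as the arm can. A call with a number of a shift or a turn outside -1 to 1 is refused whole. A call with a gripper value outside its range is refused whole. The fingers move at their own pace and stop on an object; "grip_force" is the grip in N (left out, the last holds). Time passes only in rows, so rows that repeat a pose let the fingers close. It gives the time, the measured TCP pose, the force and the opening at its end, in the units of the state.
- sensors.sense(): the state, without advancing time (a new reading comes with each control period).
- imaging.capture(name): name is "scene" or "side" or "wrist"; returns the picture (400x640x3 uint8, red, green, blue); there is no depth.
- imaging.camera_model(name): a dict with "K" (3x3 intrinsics, pixels), "R" (3x3) and "t" (3): a world point X has camera coordinates R X + t; the wrist camera has in their place "tool_from_camera" (4x4, takes a point from camera to tool coordinates, whose origin is the TCP and whose axes are the flange's). Camera axes: x right, y down, z forward; pixel columns grow to the right and rows downward; lengths in m; the calibration is good to about 2 mm. A picture is of the moment at which its call begins: read the wrist's pose just before it. camera_model takes no time and is no camera call.
- workorder.finish_job(): hands the job in, once; it reports no verdict.
Trained networks look in the newest picture that a camera, given by its name, has taken for a name from the list of things; names that differ only in an ending like _2 or _b are one class to them, and where a whole thing is asked for, a point or a joint stands for the part that bears it (a point fixed in the world has none). Each returns a list of dicts, best first, with "score" (0 to 1); they miss things now and then, are a little off and sometimes report something else, mostly with a low value. They report only what shows in the picture. A call takes as long as a camera call. They do not tell look-alikes from the thing itself.
- models.boxes_of(query, camera): "position" ([row, column] in pixels, amid what is visible of it).
- models.masks_of(query, camera): "pixels" (400x640 bool, what is visible of it) and "position" ([row, column] in pixels, amid what is visible of it).
- models.tip_of(query, camera): "position" ([row, column] in pixels: a listed point, or the origin of a listed thing).
The state is a dict: "clock": time; "qpos": joint angles; "joint_vel": joint speeds; "tau": joint torques, N m; "tcp_pos": TCP position; "tcp_rot": TCP orientation; "contact_force": force on the tool from outside, world axes, zero at the start; "moment": the same for the moment, N m; "finger_gap": opening from 0.0 (shut) to 1.0 (fully open).
Only numpy, scipy, OpenCV 4.12 (cv2) and the standard library are available. Lean on these libraries where they do the work, as an engineer would, in place of code of your own. Each camera call takes 0.05 s, during which the arm holds its last target.

### The job

The repaired instrument is going back to its owner: take the red-handled locking bar from its rest and push it fully home, collar against the carriage, into the socket of the instrument's carriage, then let go and leave it there. The socket is on the carriage's hidden face inside the recess in the instrument's near side and may be anywhere along it, so feel for it by sliding the bar's tip gently across that face; press no harder than about 25 N, and do not disturb the things around.

Things in the scene. Friction and masses are not known exactly. Their poses are not given: they have to be found in the camera images.
- bar: Loose locking bar, 70 to 140 g, lying level in its rest, axis 55 mm above the bench. Origin: on the axis at the middle of its red square handle (80 long, 20 x 20 mm section); +x runs along the bar to the tip, z up. A steel shank, 10 mm in diameter, runs from x = 40 to the tip at x = 130 mm. Grip the handle from above at its middle, across its flat sides.
- bar_tip (a point): Tip of the bar: on its axis, 130 mm ahead of the middle of the handle. The last 6 mm taper from 10 to 5 mm in diameter.
- bar_collar (a point): Front face of the bar's steel collar (20 mm in diameter, 6 mm thick): on the axis, 90 mm ahead of the middle of the handle, 40 mm behind the tip.
- rest: Fixed rest, left or right on the bench, that the bar lies in along its +x: a base plate 160 x 70 x 8 mm, two grey notched uprights, 10 mm thick, at x = -34 mm (under the handle's rear) and +62 mm (under the shank). Their cheeks reach 53 and 58 mm above the bench: lift the bar 15 mm or more straight up to clear them. Origin: on the bench under the handle's middle (within 3 mm).
- instrument: Fixed white instrument, 180 deep (x) x 225 wide (y) x 100 mm high, display on top. Origin: centre of its underside, on the bench; +x points away from the robot, z up. Its near side, x = -90 mm, has a recess 25 mm deep, 96 mm wide (y = -48 to 48 mm; two yellow marks on the cover show its sides), 30 to 75 mm above the bench. The overhanging cover hides its back wall.
- lip_mid (a point): Middle of the top near edge of the instrument's cover, over the recess: x = -90, y = 0 mm in the instrument's frame, 100 mm above the bench. The cover is 25 mm thick here.
- face_mid (a point): Middle of the recess's back wall (x = -65, y = 0 mm in the instrument's frame, 55 mm above the bench): the plain, flat, upright black face of the carriage, which is braked and stays put. Its one socket, a hole 13 mm wide, 12 high, 60 deep along x, is centred 55 mm above the bench at an unknown y from -28 to 28 mm. Bar home: collar on the face, tip 40 mm in; let go, it droops up to 0.1 rad.
- parts_bin: Bystander: loose red open parts bin 110 x 90 x 45 mm, on the side opposite to the rest. Origin: centre of its underside.
- glue_bottle: Bystander: loose white bottle with a blue cap, 36 mm in diameter, 100 mm high, standing beside the instrument. Origin: centre of its underside.
- blue_case: Bystander: loose blue case 90 x 50 x 30 mm beside the instrument. Origin: centre of its underside.
Mind the look-alikes: they are no part of the job. Of the things shaped like the rest, the aluminium one is meant. Of the things that look like the bar, the larger one is meant.

How it is judged:
On the way, in this order (a step that is already met when the one before it is completed fails the run):
1. the bar is lifted clear of its rest (height (world z) of bar above 0.066 m and contact force between bar and rest below 0.05 N), for 0.1 s.
2. the bar's tip is at least 10 mm inside the socket (x of bar_tip in the frame of instrument above -0.055 m and y of bar_tip in the frame of instrument between -0.04 and 0.04 m and z of bar_tip in the frame of instrument between 0.035 and 0.075 m), for 0.1 s.
At the end, for the whole second after the job is handed in: The bar rests in the carriage's socket, its collar within 4 mm of the carriage's face, within 0.17 rad of square to it, at rest and let go (x of bar_collar in the frame of instrument above -0.069 m and y of bar_tip in the frame of instrument between -0.04 and 0.04 m and z of bar_tip in the frame of instrument between 0.035 and 0.075 m and angle between the x axis of bar and the x axis of instrument, either way round below 0.17 rad and linear speed of bar below 0.02 m/s and angular speed of bar below 0.2 rad/s); the robot touches nothing.
It fails at once if the held bar is pressed against the instrument (carriage included) with more than 30 N (contact force between bar and instrument above 30 N and contact force between the fingers and bar above 5 N).
It fails at once if a bystander (bin, bottle, case) is moved by more than 20 mm (distance of any of parts_bin, glue_bottle, blue_case from where it was at the start of the episode above 0.02 m).
It also fails if it takes over 72 s, if anything falls off the work surface, if the arm or the gripper's body presses on something with over 40 N, if the wrist force passes 120 N, or if a joint passes its speed limit or range.

## Working session

There is one attempt and no reset: what is moved stays moved. The work goes in short steps, Python scripts to look and compute and a tool call to move; the robot and the scene stay as the last step left them, time stands still between calls to the robot, and variables do not carry over. Pictures are saved under pics/ and viewed, and the job is handed in when it is done.

Besides the shell and the picture viewer there is one more tool, called after "Emit:" as a command line: name --argument value ..., lists and objects as JSON in quotes. step_arm: Moves the arm, as the interface text tells. Its arguments: {"type":"object","properties":{"deltas":{"type":"array"},"grip_force":{"type":"number"}},"required":["deltas"]}

```bash
ls; mkdir -p pics; python3 - <<'E'
from rig import sensors, imaging, models
import cv2
print(sensors.sense())
for n in ["scene","side","wrist"]:
    im=imaging.capture(n); cv2.imwrite(f"pics/{n}0.png",im[:,:,::-1])
    m=imaging.camera_model(n); print(n,m)
    for q in ["bar","rest","instrument","lip_mid","bar_tip"]:
        try: print(q,[(d["score"],d["position"]) for d in models.tip_of(q,n)])
        except Exception as e: print(q,e)
E
```

```text
pics
{'clock': 0.0, 'qpos': array([-1.34388312,  0.384242  ,  0.0163547 ,  1.37113308, -0.00632499,
        1.38821384, -0.04647618]), 'joint_vel': array([-0.00136469, -0.00140917,  0.00018219,  0.00064401, -0.00095188,
        0.00139138, -0.00036253]), 'tau': array([ 2.62940302e-04, -6.27601075e+01,  8.44640359e-01, -3.71837568e+01,
        1.65182428e-02,  1.39649029e-02, -4.09615723e-06]), 'tcp_pos': array([0.17841183, 0.59847359, 0.23028586]), 'tcp_rot': array([-1.38960351e-04,  1.44349968e-01,  9.89526219e-01, -9.64158940e-04]), 'contact_force': array([0.10136555, 0.01974793, 0.31082346]), 'moment': array([0.04831519, 0.01656047, 0.01697801]), 'finger_gap': 0.9973616726347319}
scene {'K': array([[365.01224106,   0.        , 317.41517847],
       [  0.        , 365.01224106, 196.88167243],
       [  0.        ,   0.        ,   1.        ]]), 'R': array([[ 0.51666328,  0.85618213,  0.00334988],
       [ 0.56404702, -0.33742556, -0.7536544 ],
       [-0.64413509,  0.39127504, -0.65726237]]), 't': array([-0.20530398, -0.21839356,  1.25581067])}
bar [(0.57, [274.6, 174.5])]
rest [(0
[... 713 characters left out ...]
ument [(0.84, [175.6, 362.9])]
lip_mid [(0.61, [164.6, 346.3])]
bar_tip [(0.76, [230.0, 390.7]), (0.76, [314.9, 416.5])]
wrist {'K': array([[285.81553502,   0.        , 321.26173526],
       [  0.        , 285.81553502, 198.74674156],
       [  0.        ,   0.        ,   1.        ]]), 'tool_from_camera': array([[ 2.39693942e-05, -9.59943159e-01, -2.80194809e-01,
         7.32354747e-02],
       [ 9.99999910e-01, -9.59872065e-05,  4.14396165e-04,
         3.76710173e-04],
       [-4.24691881e-04, -2.80194793e-01,  9.59943070e-01,
        -1.42694051e-01],
       [ 0.00000000e+00,  0.00000000e+00,  0.00000000e+00,
         1.00000000e+00]])}
bar []
rest []
instrument []
lip_mid []
bar_tip []
```

View pics/scene0.png

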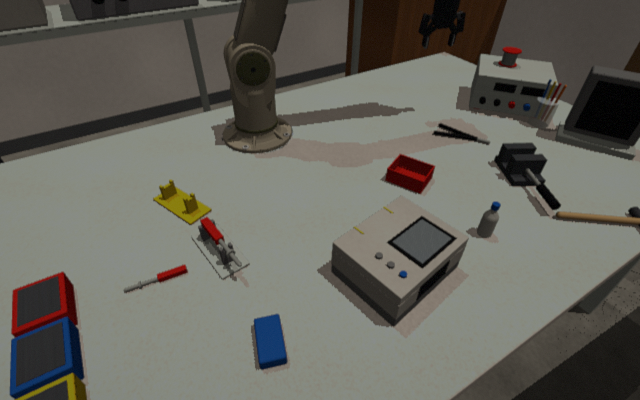

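View pics/side0.png

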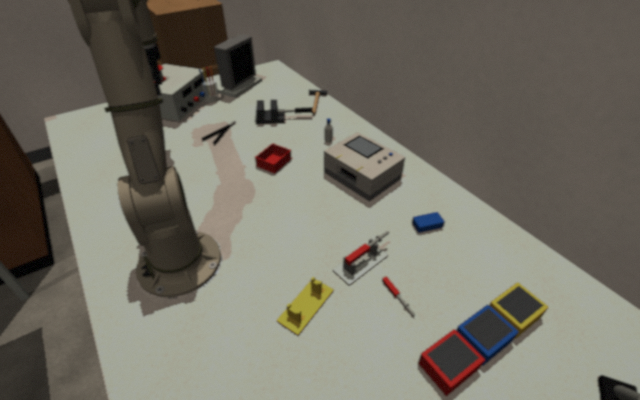

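View pics/wrist0.png

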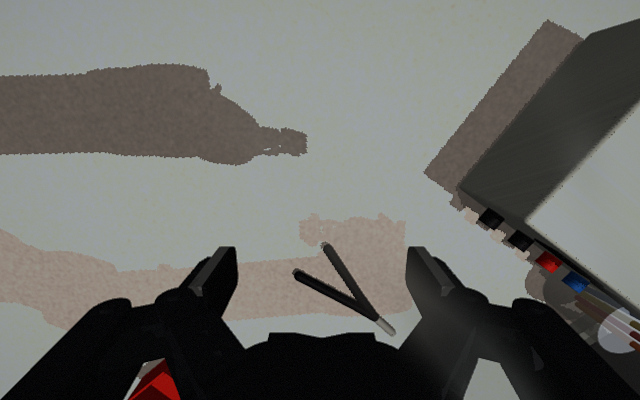

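The aluminium rest with the larger red-handled bar is at scene (col 218, row 245) and side (360, 257). The instrument, with its two yellow marks, is at scene (400, 250). The yellow rest and the small screwdriver-like bar lying loose are decoys. I'll zoom in next.

```bash
python3 - <<'E'
import cv2
a=cv2.imread("pics/scene0.png"); b=cv2.imread("pics/side0.png")
def cr(i,x,y,w,h,s,n): cv2.imwrite(n,cv2.resize(i[y:y+h,x:x+w],None,fx=s,fy=s,interpolation=cv2.INTER_CUBIC))
cr(a,180,200,80,80,7,"pics/c1.png"); cr(b,325,215,80,80,7,"pics/c2.png")
cr(a,325,190,150,130,5,"pics/c3.png"); cr(b,310,110,110,95,6,"pics/c4.png")
E
```

```text
(no output)
```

View pics/c1.png

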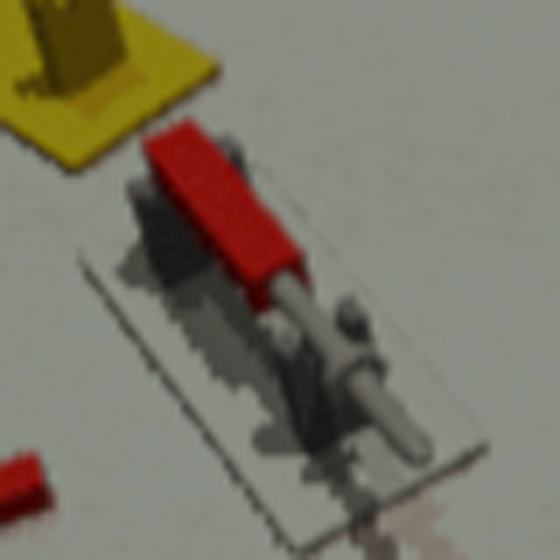

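View pics/c2.png

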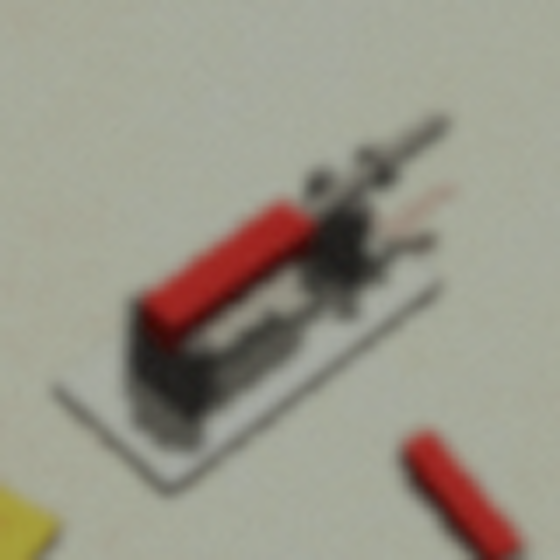

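View pics/c3.png

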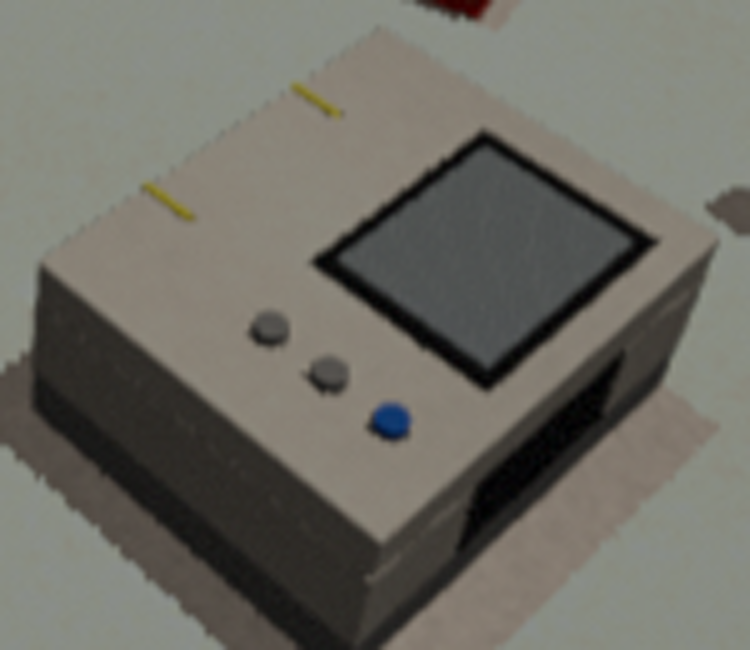

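View pics/c4.png

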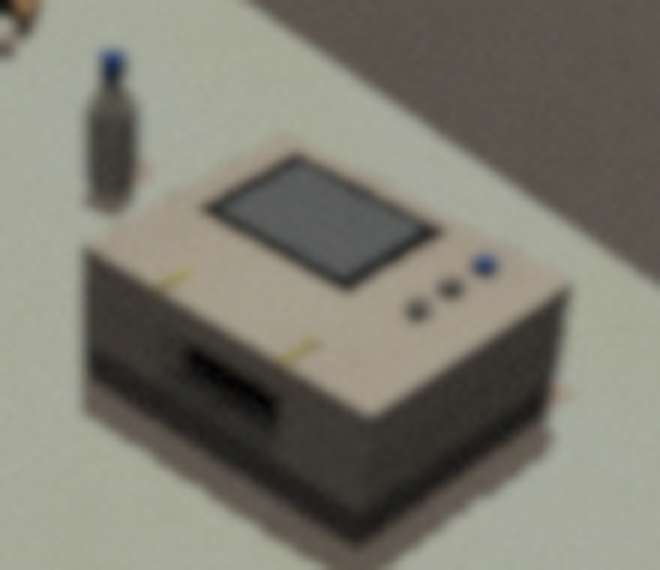

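```bash
cat > h.py <<'E'
import numpy as np
from scipy.optimize import least_squares
from rig import imaging
def proj(n,X):
    m=imaging.camera_model(n); c=np.asarray(X)@m["R"].T+m["t"]
    return (c@m["K"].T)[:,:2]/c[:,2:]
def w(p,L):
    L=np.asarray(L,float);c,s=np.cos(p[2]),np.sin(p[2])
    return np.c_[p[0]+c*L[:,0]-s*L[:,1],p[1]+s*L[:,0]+c*L[:,1],L[:,2]]
def fit(obs,p0):
    f=lambda p:np.concatenate([(proj(n,w(p,L))-np.array(px)).ravel() for n,L,px in obs])
    r=least_squares(f,p0); return r.x,f(r.x).reshape(-1,2)
E
python3 - <<'E'
from h import *
np.set_printoptions(precision=4,suppress=True)
def pc(l,s,o): return [(x/s+o[0]-0.5+0.5/s,y/s+o[1]-0.5+.5/s) for x,y in l]
bl=[(0,0,.065),(.130,0,.055),(.09,0,.055)]
ob=[("scene",bl,pc([(224,202),(424,460),(355,372)],7,(180,200))),("side",bl,pc([(231,265),(446,120),(377,165)],7,(325,215)))]
for o in (ob,ob[:1],ob[1:]): print("bar",*fit(o,[.45,-.1,0]))
# near edge: corner B (+y?) try: side picture left corner
il=[(-.09,-.1125,.1),(-.09,.1125,.1),(.09,.1125,.1),(.09,-.1125,.1),(-.09,-.048,.1),(-.09,.048,.1)]
sc=pc([(380,28),(42,262),(380,545),(718,240),(293,87),(145,185)],5,(325,190))
sd=pc([(85,245),(370,415),(570,288),(290,135),(160,290),(283,360)],6,(310,110))
for flip in (0,1):
  L=[(x,-y,z) for x,y,z in il] if flip else il
  oi=[("scene",L,sc),("side",L,sd)]
  for o in (oi,oi[:1],oi[1:]):
    p,r=fit(o,[.5,.2,0]); print(flip,p,np.abs(r).max(),np.sqrt((r**2).mean()))
E
```

```text
bar [ 0.4171 -0.2957  0.1401] [[-1.0726 -1.7563]
 [ 0.0241 -0.3237]
 [ 0.4119  0.6807]
 [ 0.0186 -0.6792]
 [ 0.1647 -0.4197]
 [ 0.8444 -0.1168]]
bar [ 0.4183 -0.2953  0.1343] [[-0.7276 -1.4978]
 [ 0.1074  0.1701]
 [ 0.577   1.093 ]]
bar [ 0.4154 -0.2972  0.1516] [[-0.1346 -0.0751]
 [-0.3245 -0.1629]
 [ 0.46    0.2384]]
0 [0.6417 0.0589 1.7529] 120.3081400122071 40.883995491167035
0 [0.6406 0.0666 1.483 ] 120.67401517512945 44.31356198369531
0 [ 0.6671  0.0027 -1.6883] 50.57536575193393 21.043679116706016
1 [0.69   0.0247 0.1783] 1.5544987884549641 0.7142313204451892
1 [0.691  0.0241 0.1809] 1.5628349780627673 0.6624350571153118
1 [0.6878 0.0246 0.1693] 0.9725624741248566 0.5141427615153473
```

```bash
cat >> h.py <<'E'
from rig import sensors
from scipy.spatial.transform import Rotation as Ro
def Rt(q): return Ro.from_quat([q[1],q[2],q[3],q[0]])
def go(p,yaw,pos=None,R=None):
    s=sensors.sense(); R=Rt(s["tcp_rot"]) if R is None else R
    pos=s["tcp_pos"] if pos is None else np.array(pos)
    T=Ro.from_matrix(np.array([[-np.cos(yaw),-np.sin(yaw),0],[-np.sin(yaw),np.cos(yaw),0],[0,0,-1]]))
    sl=R.inv().apply(np.array(p)-pos)/.15; rv=(R.inv()*T).as_rotvec()/np.pi
    print("slide",np.round(sl,4),"rot",np.round(rv,4)); return T
E
python3 - <<'E'
from h import *
T=go([.3,.5,.24],.14)
go([.40,.4,.24],.14,[.3,.5,.24],T)
go([.5,.3,.24],.14,[.4,.4,.24],T)
go([.5,.155,.24],.14,[.5,.3,.24],T)
go([.5,-.155,.24],.14,[.5,-.01,.24],T)
go([.43,-.27,.24],.14,[.5,-.155,.24],T)
E
```

```text
slide [-0.9644 -0.4006 -0.058 ] rot [-0.     -0.     -0.1368]
slide [-0.5671 -0.7532  0.    ] rot [0. 0. 0.]
slide [-0.5671 -0.7532  0.    ] rot [0. 0. 0.]
slide [ 0.1349 -0.9572  0.    ] rot [0. 0. 0.]
slide [ 0.1349 -0.9572  0.    ] rot [0. 0. 0.]
slide [ 0.5691 -0.694   0.    ] rot [0. 0. 0.]
```

Emit:
step_arm --deltas '[{"rotation": [0, 0, -0.05], "slide": [-0.32, -0.13, -0.02], "hand": 1}, {"rotation": [0, 0, -0.1], "slide": [-0.64, -0.27, -0.04], "hand": 1}, {"rotation": [0, 0, -0.137], "slide": [-0.964, -0.4, -0.058], "hand": 1}]'

```text
clock: 1.27
tcp_pos: [0.3011, 0.4991, 0.2402]
tcp_rot: [0.0, -0.073, 0.997, 0.0]
contact_force: [0.9, 0.2, 1.5]
finger_gap: 0.999
```

Emit:
step_arm --deltas '[{"rotation": [0, 0, 0], "slide": [-0.28, -0.376, 0], "hand": 1}, {"rotation": [0, 0, 0], "slide": [-0.567, -0.753, 0], "hand": 1}, {"rotation": [0, 0, 0], "slide": [-0.85, -0.99, 0], "hand": 1}]'

```text
clock: 1.65
tcp_pos: [0.4408, 0.3745, 0.2406]
tcp_rot: [0.0, -0.07, 0.998, 0.0]
contact_force: [0.1, 1.9, -0.6]
finger_gap: 1.001
```

Emit:
step_arm --deltas '[{"rotation": [0, 0, 0], "slide": [-0.14, -0.376, 0], "hand": 1}, {"rotation": [0, 0, 0], "slide": [-0.28, -0.753, 0], "hand": 1}, {"rotation": [0, 0, 0], "slide": [-0.28, -0.99, 0], "hand": 1}]'

```text
clock: 2.02
tcp_pos: [0.504, 0.231, 0.24]
tcp_rot: [0.0, -0.068, 0.998, -0.001]
contact_force: [0.6, 0.9, 0.2]
finger_gap: 1.0
```

Emit:
step_arm --deltas '[{"rotation": [0, 0, 0], "slide": [0.06, -0.38, 0], "hand": 1}, {"rotation": [0, 0, 0], "slide": [0.1, -0.753, 0], "hand": 1}, {"rotation": [0, 0, 0], "slide": [0.13, -0.957, 0], "hand": 1}]'

```text
clock: 2.4
tcp_pos: [0.503, 0.0864, 0.2404]
tcp_rot: [0.0, -0.068, 0.998, -0.0]
contact_force: [-0.9, 0.4, 0.3]
finger_gap: 0.997
```

Emit:
step_arm --deltas '[{"rotation": [0, 0, 0], "slide": [0.25, -0.3, 0], "hand": 1}, {"rotation": [0, 0, 0], "slide": [0.4, -0.5, 0], "hand": 1}, {"rotation": [0, 0, 0], "slide": [0.4, -0.5, 0], "hand": 1}]'

```text
clock: 2.78
tcp_pos: [0.4532, 0.0045, 0.2406]
tcp_rot: [0.001, -0.068, 0.998, 0.0]
contact_force: [0.0, 0.5, -0.5]
finger_gap: 0.998
```

```bash
python3 - <<'E'
from h import *
import cv2,pickle
s=sensors.sense(); im=imaging.capture("wrist"); cv2.imwrite("pics/w1.png",im[:,:,::-1]); pickle.dump(s,open("w1.pkl","wb")); print(s["tcp_pos"])
E
```

```text
[0.45321438 0.00449774 0.24059175]
```

View pics/w1.png

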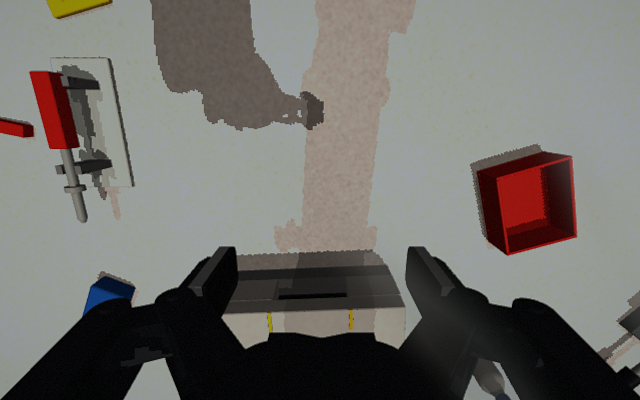

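The wrist view shows the bar (handle centre about (53, 110), tip (83, 218)), the instrument's near edge with yellow marks at (269, 310) and (351, 307), and the bin at (525, 200). I'll zoom in to measure.

```bash
python3 - <<'E'
import cv2
a=cv2.imread("pics/w1.png")
def cr(i,x,y,w,h,s,n): cv2.imwrite(n,cv2.resize(i[y:y+h,x:x+w],None,fx=s,fy=s,interpolation=cv2.INTER_CUBIC))
cr(a,20,50,120,180,3.3,"pics/d1.png"); cr(a,215,240,210,110,3.8,"pics/d2.png")
E
```

```text
(no output)
```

View pics/d1.png

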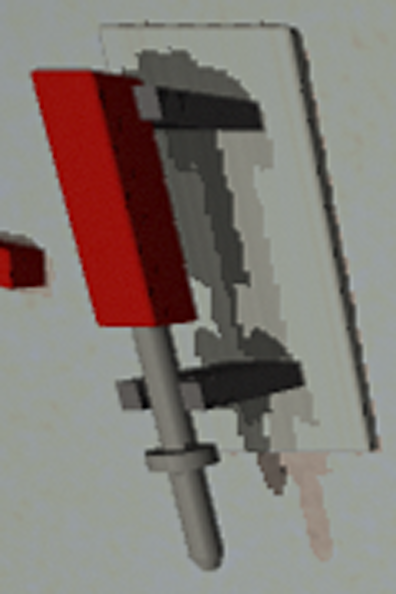

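View pics/d2.png

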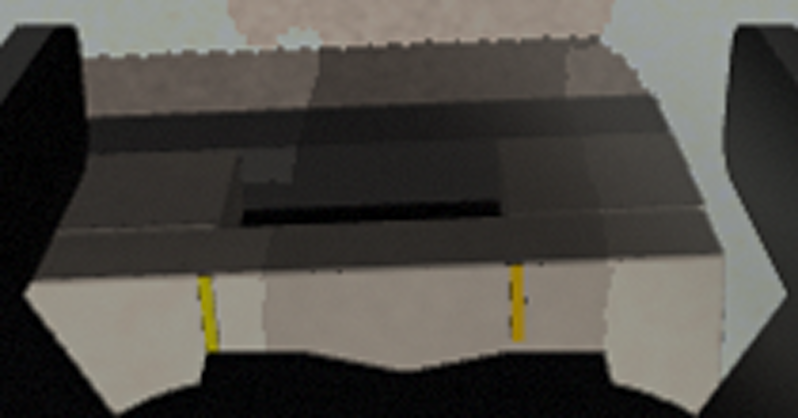

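```bash
cat >> h.py <<'E'
import pickle
_p=proj; WS={}
def proj(n,X):
    if n in("scene","side"): return _p(n,X)
    s=pickle.load(open(n+".pkl","rb")); m=imaging.camera_model("wrist")
    t=Rt(s["tcp_rot"]).inv().apply(np.asarray(X)-s["tcp_pos"])
    M=m["tool_from_camera"]; c=(t-M[:3,3])@M[:3,:3]
    return (c@m["K"].T)[:,:2]/c[:,2:]
def pc(l,s,o): return [(x/s+o[0]-0.5+0.5/s,y/s+o[1]-0.5+.5/s) for x,y in l]
E
python3 - <<'E'
from h import *
np.set_printoptions(precision=4,suppress=True)
L=[(-.04,-.01,.065),(-.04,.01,.065),(.04,-.01,.065),(.04,.01,.065),(.13,0,.055)]
ob=[("w1",L,pc([(33,71),(97,73),(100,325),(150,325),(210,568)],3.3,(20,50)))]
print(*fit(ob,[.42,-.29,.14]))
bl=[(0,0,.065),(.130,0,.055),(.09,0,.055)]
ob2=[("scene",bl,pc([(224,202),(424,460),(355,372)],7,(180,200))),("side",bl,pc([(231,265),(446,120),(377,165)],7,(325,215)))]
print(fit(ob+ob2,[.42,-.29,.14])[0])
il=[(-.09,.1125,.1),(-.09,-.1125,.1),(.09,-.1125,.1),(.09,.1125,.1),(-.09,.048,.1),(-.09,-.048,.1)]
sc=pc([(380,28),(42,262),(380,545),(718,240),(293,87),(145,185)],5,(325,190))
sd=pc([(85,245),(370,415),(570,288),(290,135),(160,290),(283,360)],6,(310,110))
iw=("w1",[(-.09,-.048,.1),(-.09,.048,.1),(-.09,.1125,.1),(-.09,-.1125,.1)],pc([(205,275),(517,263),(722,252),(25,292)],3.8,(215,240)))
print(*fit([iw],[.69,.02,.17]))
print(fit([iw,("scene",il,sc),("side",il,sd)],[.69,.02,.17]))
T=go([.417,-.296,.24],.14)
E
```

```text
[ 0.4161 -0.2914  0.1173] [[-0.3548 -0.974 ]
 [-0.0885 -1.1865]
 [-1.121   0.872 ]
 [ 1.975   1.2043]
 [-0.4161  0.5494]]
[ 0.4163 -0.2918  0.1147]
[0.6881 0.0317 0.2012] [[ 1.45    1.4055]
 [ 1.3664 -0.0956]
 [ 2.9805 -0.3568]
 [-5.8419  0.0366]]
(array([0.6889, 0.0284, 0.1802]), array([[ 0.0916,  0.8174],
       [ 0.1035,  0.7833],
       [ 1.6238,  1.522 ],
       [-7.4195, -1.5231],
       [ 1.2995, -1.6951],
       [-0.3436, -1.7015],
       [ 1.2739, -1.5847],
       [ 1.9104, -1.9679],
       [ 0.7653, -1.3754],
       [ 0.9389, -1.0894],
       [-0.8208, -0.7099],
       [-0.125 , -0.2266],
       [ 0.4343, -1.6215],
       [-0.8382, -1.1952],
       [-0.4107, -0.4909],
       [-0.3841,  0.1154]]))
slide [ 0.5213 -1.9637  0.0013] rot [ 0.0002  0.0004 -0.0005]
```

Emit:
step_arm --deltas '[{"rotation": [0, 0, 0], "slide": [0.1, -0.35, 0], "hand": 1}, {"rotation": [0, 0, 0], "slide": [0.2, -0.7, 0], "hand": 1}, {"rotation": [0, 0, 0], "slide": [0.26, -0.98, 0], "hand": 1}]'

```text
clock: 3.2
tcp_pos: [0.4363, -0.1446, 0.2402]
tcp_rot: [0.0, -0.071, 0.997, -0.0]
contact_force: [0.9, 0.4, -0.7]
finger_gap: 1.004
```

Emit:
step_arm --deltas '[{"rotation": [0, 0, 0], "slide": [0.1, -0.35, 0.1], "hand": 0.5}, {"rotation": [0, 0, 0], "slide": [0.2, -0.7, 0.2], "hand": 0.5}, {"rotation": [0, 0, 0], "slide": [0.26, -0.97, 0.4], "hand": 0.5}, {"rotation": [0, 0, 0], "slide": [0.26, -0.97, 0.6], "hand": 0.5}, {"rotation": [0, 0, 0], "slide": [0.26, -0.97, 0.6], "hand": 0.5}]'

```text
clock: 3.82
tcp_pos: [0.4174, -0.2917, 0.1479]
tcp_rot: [-0.002, -0.071, 0.997, 0.001]
contact_force: [0.3, -0.3, -0.3]
finger_gap: 0.747
```

```bash
python3 - <<'E'
from h import *
import cv2,pickle
s=sensors.sense(); im=imaging.capture("wrist"); cv2.imwrite("pics/w2.png",im[:,:,::-1]); pickle.dump(s,open("w2.pkl","wb")); print(s["tcp_pos"],s["tcp_rot"],s["qpos"])
E
```

```text
[ 0.41737581 -0.29174944  0.14789779] [-2.26969438e-03 -7.07935990e-02  9.97488021e-01  8.73863317e-04] [-0.05261488  0.22847517  0.69285757  1.82378885 -0.15742707  1.15006543
  2.4052497 ]
```

View pics/w2.png

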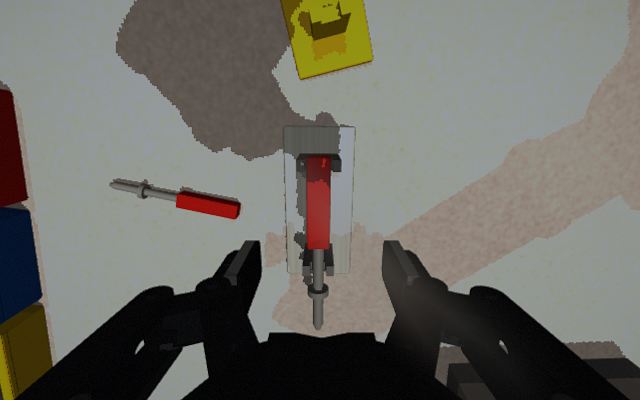

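```bash
python3 - <<'E'
import cv2
a=cv2.imread("pics/w2.png")
cv2.imwrite("pics/e1.png",cv2.resize(a[115:340,270:370],None,fx=3.5,fy=3.5,interpolation=cv2.INTER_CUBIC))
E
```

```text
(no output)
```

View pics/e1.png

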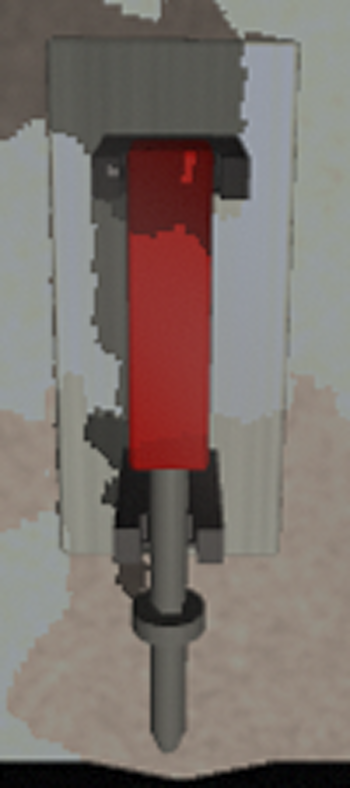

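```bash
python3 - <<'E'
from h import *
np.set_printoptions(precision=4,suppress=True)
L=[(-.04,-.01,.065),(-.04,.01,.065),(.04,-.01,.065),(.04,.01,.065),(.13,0,.055),(.0875,0,.055)]
ob=[("w2",L,pc([(127,142),(213,142),(130,470),(208,470),(168,750),(169,618)],3.5,(270,115)))]
print(*fit(ob,[.42,-.29,.14]))
ob=[("w2",L,pc([(127,142),(213,142),(130,470),(208,470),(168,750)],3.5,(270,115)))]
p,r=fit([(a,b[:5],c) for a,b,c in ob],[.42,-.29,.14]); print(p)
go([p[0],p[1],.06],p[2]); 
E
```

```text
[ 0.4153 -0.2933  0.1356] [[-0.3932  0.9456]
 [ 0.3953  1.0917]
 [-0.4157 -0.1659]
 [ 0.3942 -0.0682]
 [ 0.0913 -1.3682]
 [-0.0705 -1.2557]]
[ 0.4151 -0.2933  0.1353]
slide [ 0.0209 -0.0061  0.597 ] rot [ 0.0003 -0.0007  0.0023]
```

Emit:
step_arm --deltas '[{"rotation": [0, 0, 0.002], "slide": [0.015, -0.008, 0.3], "hand": 0.5}, {"rotation": [0, 0, 0.002], "slide": [0.015, -0.008, 0.5], "hand": 0.5}, {"rotation": [0, 0, 0.002], "slide": [0.015, -0.008, 0.65], "hand": 0.5}, {"rotation": [0, 0, 0.002], "slide": [0.015, -0.008, 0.74], "hand": 0.5}, {"rotation": [0, 0, 0.002], "slide": [0.015, -0.008, 0.74], "hand": 0.5}, {"rotation": [0, 0, 0.002], "slide": [0.015, -0.008, 0.74], "hand": 0.5}]' --grip_force 80

```text
clock: 4.62
tcp_pos: [0.4167, -0.295, 0.0402]
tcp_rot: [0.001, -0.067, 0.998, -0.0]
contact_force: [0.5, -0.4, 0.2]
finger_gap: 0.75
```

Emit:
step_arm --deltas '[{"rotation": [0, 0, 0], "slide": [0, 0, 0], "hand": -1}, {"rotation": [0, 0, 0], "slide": [0, 0, 0], "hand": -1}, {"rotation": [0, 0, 0], "slide": [0, 0, 0], "hand": -1}, {"rotation": [0, 0, 0], "slide": [0, 0, 0], "hand": -1}, {"rotation": [0, 0, 0], "slide": [0, 0, 0], "hand": -1}, {"rotation": [0, 0, 0], "slide": [0, 0, 0], "hand": -1}, {"rotation": [0, 0, 0], "slide": [0, 0, 0], "hand": -1}, {"rotation": [0, 0, 0], "slide": [0, 0, 0], "hand": -1}]'

```text
clock: 5.62
tcp_pos: [0.4161, -0.295, 0.0396]
tcp_rot: [0.0, -0.067, 0.998, -0.0]
contact_force: [-1.1, 1.1, 6.2]
finger_gap: 0.216
```

Emit:
step_arm --deltas '[{"rotation": [0, 0, 0], "slide": [0, 0, -0.05], "hand": -1}, {"rotation": [0, 0, 0], "slide": [0, 0, -0.12], "hand": -1}, {"rotation": [0, 0, 0], "slide": [0, 0, -0.2], "hand": -1}, {"rotation": [0, 0, 0], "slide": [0, 0, -0.3], "hand": -1}, {"rotation": [0, 0, 0], "slide": [0, 0, -0.4], "hand": -1}, {"rotation": [0, 0, 0], "slide": [0, 0, -0.4], "hand": -1}, {"rotation": [0, 0, 0], "slide": [0, 0, -0.4], "hand": -1}]'

```text
clock: 6.5
tcp_pos: [0.4157, -0.2944, 0.0988]
tcp_rot: [-0.0, -0.067, 0.998, 0.0]
contact_force: [-0.4, -0.1, -1.2]
finger_gap: 0.219
```

```bash
python3 - <<'E'
from h import *
import cv2
from rig import models
np.set_printoptions(precision=4,suppress=True)
s=sensors.sense(); im=imaging.capture("wrist"); cv2.imwrite("pics/w3.png",im[:,:,::-1]); pickle.dump(s,open("w3.pkl","wb")); print(s["tcp_pos"],s["contact_force"],s["finger_gap"])
im=imaging.capture("scene");cv2.imwrite("pics/s3.png",im[:,:,::-1])
# case position
m=imaging.camera_model("scene"); px=np.array([270,341,1.]); d=m["R"].T@np.linalg.solve(m["K"],px); c=-m["R"].T@m["t"]; print(c+d*(.015-c[2])/d[2])
T=go([.445,-.02,.1],.179)
E
```

```text
[ 0.4157 -0.2944  0.0988] [-0.436  -0.1479 -1.1636] 0.21910070996961814
[ 0.7075 -0.2899  0.015 ]
slide [-0.4409  1.7862 -0.0097] rot [ 0.0002 -0.0003 -0.0142]
```

View pics/w3.png

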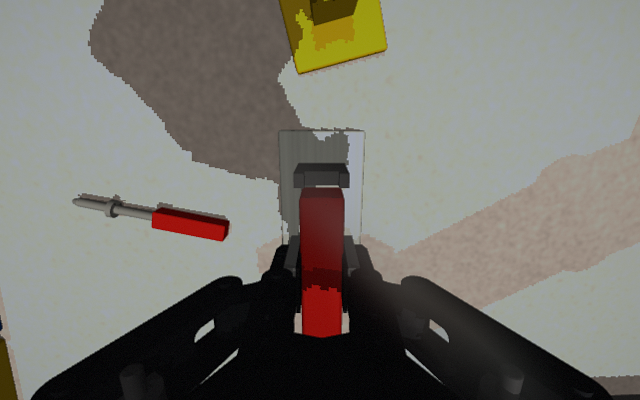

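View pics/s3.png

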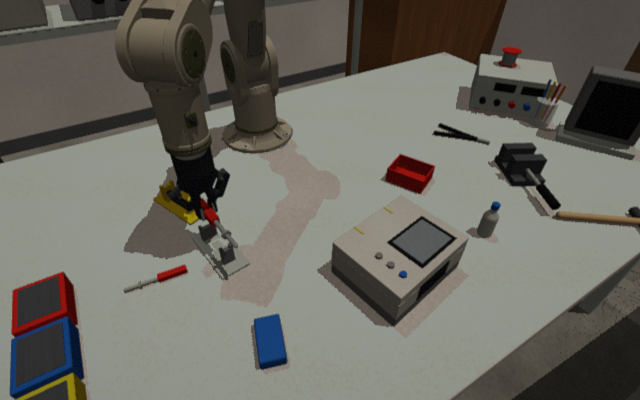

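```bash
python3 - <<'E'
from h import *
import cv2
a=cv2.imread("pics/s3.png")
p=[.415,-.293,.136]
X=w(p,[(.13,0,.1142),(.09,0,.1142),(.13,0,.1042)]); u=proj("scene",X);print(u)
b=cv2.resize(a[185:275,185:275],None,fx=6.5,fy=6.5,interpolation=cv2.INTER_CUBIC)
for q in u: cv2.circle(b,tuple(int(v) for v in ((q-185+.5)*6.5)),3,(0,255,0),1)
cv2.imwrite("pics/f1.png",b)
E
```

```text
[[236.74299373 244.95546205]
 [226.98521491 233.4071146 ]
 [237.45326798 248.29424172]]
```

View pics/f1.png

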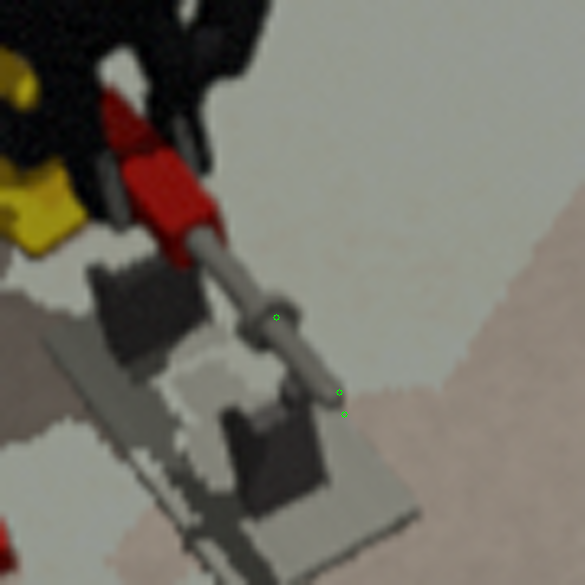

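Emit:
step_arm --deltas '[{"rotation": [0, 0, 0], "slide": [-0.06, 0.2, 0], "hand": -1}, {"rotation": [0, 0, 0], "slide": [-0.12, 0.45, 0], "hand": -1}, {"rotation": [0, 0, 0], "slide": [-0.18, 0.7, 0], "hand": -1}, {"rotation": [0, 0, -0.014], "slide": [-0.22, 0.9, 0], "hand": -1}]'

```text
clock: 7.1
tcp_pos: [0.4301, -0.1547, 0.0985]
tcp_rot: [-0.001, -0.09, 0.996, 0.0]
contact_force: [-0.4, 0.5, -1.1]
finger_gap: 0.216
```

Emit:
step_arm --deltas '[{"rotation": [0, 0, 0], "slide": [-0.05, 0.25, 0], "hand": -1}, {"rotation": [0, 0, 0], "slide": [-0.1, 0.5, 0], "hand": -1}, {"rotation": [0, 0, 0], "slide": [-0.15, 0.7, 0], "hand": -1}, {"rotation": [0, 0, 0], "slide": [-0.18, 0.89, 0], "hand": -1}, {"rotation": [0, 0, 0], "slide": [-0.18, 0.89, 0.2], "hand": -1}, {"rotation": [0, 0, 0], "slide": [-0.18, 0.89, 0.39], "hand": -1}, {"rotation": [0, 0, 0], "slide": [-0.18, 0.89, 0.39], "hand": -1}, {"rotation": [0, 0, 0], "slide": [-0.18, 0.89, 0.39], "hand": -1}]'

```text
clock: 8.1
tcp_pos: [0.4335, -0.0205, 0.0411]
tcp_rot: [0.0, -0.089, 0.996, -0.0]
contact_force: [0.4, 0.6, -0.0]
finger_gap: 0.218
```

```bash
python3 - <<'E'
from h import *
import cv2
np.set_printoptions(precision=4,suppress=True)
s=sensors.sense();print(s["tcp_pos"],s["tcp_rot"],s["contact_force"])
for n in ("wrist","scene","side"):
    im=imaging.capture(n); cv2.imwrite(f"pics/{n}4.png",im[:,:,::-1])
pickle.dump(s,open("w4.pkl","wb"))
go([.443,-.02,.0396],.179)
a=cv2.imread("pics/scene4.png");b=cv2.imread("pics/side4.png")
R=Rt(s["tcp_rot"]);ax=-R.apply([1,0,0]);yaw=np.arctan2(ax[1],ax[0]);print("yaw",yaw)
P=s["tcp_pos"]+[-.001,.001,.0154]
X=np.array([P+ax*d for d in(.13,.09,.04)])
for n,i,(x,y),f in(("scene",a,(295,170),"g1"),("side",b,(255,140),"g2")):
    c=cv2.resize(i[y:y+90,x:x+110],None,fx=6.5,fy=6.5,interpolation=cv2.INTER_CUBIC)
    u=proj(n,X);print(n,u)
    for q in u: cv2.circle(c,tuple(int(v) for v in ((q-[x,y]+.5)*6.5)),3,(0,255,0),1)
    cv2.imwrite(f"pics/{f}.png",c)
E
```

```text
[ 0.4335 -0.0205  0.0411] [ 0.     -0.0888  0.996  -0.0002] [ 0.3648  0.6469 -0.0025]
slide [-0.059  -0.0083  0.0128] rot [ 0.      0.0006 -0.0003]
yaw 0.17788997457725625
scene [[354.5624 219.8322]
 [342.6803 211.0392]
 [328.6573 200.662 ]]
side [[337.4471 178.8585]
 [329.0813 184.0455]
 [318.2373 190.7692]]
```

View pics/g1.png

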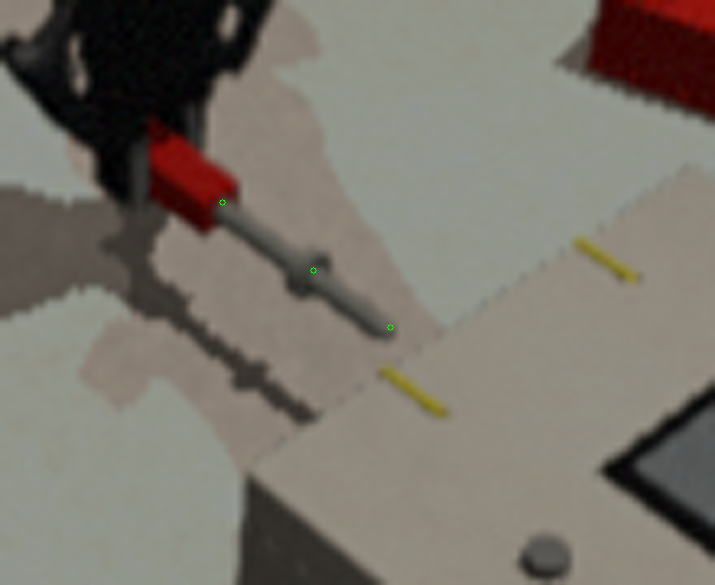

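View pics/g2.png

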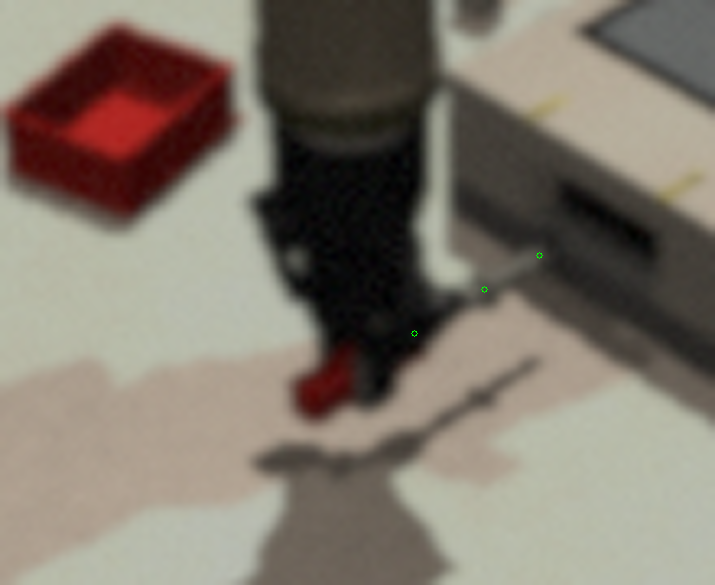

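View pics/wrist4.png

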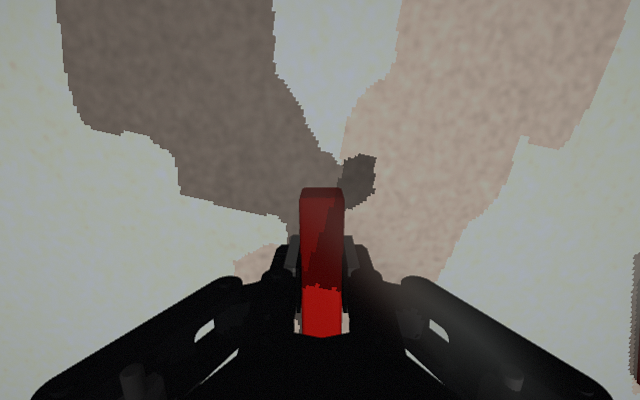

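Bar is held level and lined up with the instrument (yaw 0.178), 65 mm short of the face. I'll move to the right end of the search span and approach the face gently.

Emit:
step_arm --deltas '[{"rotation": [0, 0, 0], "slide": [0, -0.1, 0.009], "hand": -1}, {"rotation": [0, 0, 0], "slide": [0, -0.2, 0.009], "hand": -1}, {"rotation": [0, 0, 0], "slide": [-0.1, -0.2, 0.009], "hand": -1}, {"rotation": [0, 0, 0], "slide": [-0.2, -0.2, 0.009], "hand": -1}, {"rotation": [0, 0, 0], "slide": [-0.27, -0.2, 0.009], "hand": -1}, {"rotation": [0, 0, 0], "slide": [-0.32, -0.2, 0.009], "hand": -1}, {"rotation": [0, 0, 0], "slide": [-0.35, -0.2, 0.009], "hand": -1}, {"rotation": [0, 0, 0], "slide": [-0.35, -0.2, 0.009], "hand": -1}]'

```text
clock: 9.25
tcp_pos: [0.4902, -0.0405, 0.039]
tcp_rot: [-0.0, -0.089, 0.996, -0.0]
contact_force: [-1.2, -0.1, -1.3]
finger_gap: 0.216
```

Emit:
step_arm --deltas '[{"rotation": [0, 0, 0], "slide": [-0.006, 0, 0], "hand": -1}, {"rotation": [0, 0, 0], "slide": [-0.012, 0, 0], "hand": -1}, {"rotation": [0, 0, 0], "slide": [-0.018, 0, 0], "hand": -1}, {"rotation": [0, 0, 0], "slide": [-0.024, 0, 0], "hand": -1}, {"rotation": [0, 0, 0], "slide": [-0.03, 0, 0], "hand": -1}]'

```text
clock: 9.88
tcp_pos: [0.4947, -0.0397, 0.0391]
tcp_rot: [-0.0, -0.089, 0.996, 0.0]
contact_force: [-0.2, -0.3, -1.3]
finger_gap: 0.214
```

Emit:
step_arm --deltas '[{"rotation": [0, 0, 0], "slide": [-0.008, 0, 0], "hand": -1}, {"rotation": [0, 0, 0], "slide": [-0.016, 0, 0], "hand": -1}, {"rotation": [0, 0, 0], "slide": [-0.024, 0, 0], "hand": -1}, {"rotation": [0, 0, 0], "slide": [-0.03, 0, 0], "hand": -1}]'

```text
clock: 10.38
tcp_pos: [0.4992, -0.0389, 0.0391]
tcp_rot: [-0.0, -0.089, 0.996, -0.0]
contact_force: [-0.1, 0.4, -0.1]
finger_gap: 0.219
```

Emit:
step_arm --deltas '[{"rotation": [0, 0, 0], "slide": [-0.007, 0, 0], "hand": -1}, {"rotation": [0, 0, 0], "slide": [-0.013, 0, 0], "hand": -1}]'

```text
clock: 10.62
tcp_pos: [0.501, -0.0385, 0.0391]
tcp_rot: [-0.0, -0.089, 0.996, -0.0]
contact_force: [-0.1, 1.0, -0.8]
finger_gap: 0.219
```

Emit:
step_arm --deltas '[{"rotation": [0, 0, 0], "slide": [-0.007, 0, 0], "hand": -1}, {"rotation": [0, 0, 0], "slide": [-0.013, 0, 0], "hand": -1}]'

```text
clock: 10.88
tcp_pos: [0.5017, -0.0384, 0.0387]
tcp_rot: [-0.001, -0.089, 0.996, 0.0]
contact_force: [-6.5, -0.5, 0.7]
finger_gap: 0.22
```

Emit:
step_arm --deltas '[{"rotation": [0, 0, 0], "slide": [-0.004, 0.01, 0], "hand": -1}, {"rotation": [0, 0, 0], "slide": [-0.004, 0.02, 0], "hand": -1}, {"rotation": [0, 0, 0], "slide": [-0.004, 0.03, 0], "hand": -1}, {"rotation": [0, 0, 0], "slide": [-0.004, 0.04, 0], "hand": -1}]'

```text
clock: 11.38
tcp_pos: [0.5009, -0.0337, 0.0385]
tcp_rot: [-0.002, -0.088, 0.996, -0.0]
contact_force: [-3.8, -3.5, 0.3]
finger_gap: 0.216
```

Emit:
step_arm --deltas '[{"rotation": [0, 0, 0], "slide": [0, 0.01, 0], "hand": -1}, {"rotation": [0, 0, 0], "slide": [0, 0.02, 0], "hand": -1}, {"rotation": [0, 0, 0], "slide": [0, 0.03, 0], "hand": -1}]'

```text
clock: 11.75
tcp_pos: [0.5, -0.0293, 0.0385]
tcp_rot: [-0.002, -0.088, 0.996, -0.0]
contact_force: [-4.2, -5.0, -1.0]
finger_gap: 0.217
```

Emit:
step_arm --deltas '[{"rotation": [0, 0, 0], "slide": [0, 0.01, 0], "hand": -1}, {"rotation": [0, 0, 0], "slide": [0, 0.02, 0], "hand": -1}, {"rotation": [0, 0, 0], "slide": [0, 0.03, 0], "hand": -1}]'

```text
clock: 12.12
tcp_pos: [0.4995, -0.0245, 0.0386]
tcp_rot: [-0.001, -0.088, 0.996, -0.0]
contact_force: [-3.2, -3.2, -2.2]
finger_gap: 0.213
```

Emit:
step_arm --deltas '[{"rotation": [0, 0, 0], "slide": [-0.004, 0.01, 0], "hand": -1}, {"rotation": [0, 0, 0], "slide": [-0.004, 0.02, 0], "hand": -1}, {"rotation": [0, 0, 0], "slide": [-0.004, 0.03, 0], "hand": -1}]'

```text
clock: 12.5
tcp_pos: [0.501, -0.0184, 0.0393]
tcp_rot: [0.0, -0.089, 0.996, 0.0]
contact_force: [-0.0, 0.2, -0.2]
finger_gap: 0.22
```

Emit:
step_arm --deltas '[{"rotation": [0, 0, 0], "slide": [0, 0.01, 0], "hand": -1}, {"rotation": [0, 0, 0], "slide": [0, 0.02, 0], "hand": -1}, {"rotation": [0, 0, 0], "slide": [0, 0.03, 0], "hand": -1}]'

```text
clock: 12.88
tcp_pos: [0.5001, -0.0152, 0.0393]
tcp_rot: [0.0, -0.088, 0.996, -0.0]
contact_force: [1.3, -4.2, -1.2]
finger_gap: 0.22
```

Emit:
step_arm --deltas '[{"rotation": [0, 0, 0], "slide": [0, 0.01, 0], "hand": -1}, {"rotation": [0, 0, 0], "slide": [0, 0.02, 0], "hand": -1}, {"rotation": [0, 0, 0], "slide": [0, 0.03, 0], "hand": -1}]'

```text
clock: 13.25
tcp_pos: [0.4997, -0.0128, 0.0394]
tcp_rot: [0.001, -0.087, 0.996, -0.001]
contact_force: [4.2, -11.2, -1.3]
finger_gap: 0.219
```

Force dropped to zero at TCP y ≈ -0.018 and a side wall then caught the tip, so the socket is found. I'll centre on it and push in gently.

Emit:
step_arm --deltas '[{"rotation": [0, 0, 0], "slide": [0, -0.03, 0], "hand": -1}, {"rotation": [0, 0, 0], "slide": [0, -0.06, 0], "hand": -1}, {"rotation": [0, 0, 0], "slide": [-0.007, -0.06, 0], "hand": -1}, {"rotation": [0, 0, 0], "slide": [-0.014, -0.06, 0], "hand": -1}, {"rotation": [0, 0, 0], "slide": [-0.02, -0.06, 0], "hand": -1}]'

```text
clock: 13.88
tcp_pos: [0.5036, -0.0178, 0.0391]
tcp_rot: [-0.0, -0.089, 0.996, 0.0]
contact_force: [-0.0, 0.1, -0.3]
finger_gap: 0.218
```

Free at about 4 mm deep. Continuing in small steps.

Emit:
step_arm --deltas '[{"rotation": [0, 0, 0], "slide": [-0.01, 0, 0], "hand": -1}, {"rotation": [0, 0, 0], "slide": [-0.02, 0, 0], "hand": -1}, {"rotation": [0, 0, 0], "slide": [-0.03, 0, 0], "hand": -1}]'

```text
clock: 14.25
tcp_pos: [0.5082, -0.0174, 0.0391]
tcp_rot: [0.0, -0.089, 0.996, -0.0]
contact_force: [-0.4, -0.4, -1.2]
finger_gap: 0.22
```

Emit:
step_arm --deltas '[{"rotation": [0, 0, 0], "slide": [-0.007, 0, 0], "hand": -1}, {"rotation": [0, 0, 0], "slide": [-0.014, 0, 0], "hand": -1}, {"rotation": [0, 0, 0], "slide": [-0.02, 0, 0], "hand": -1}]'

```text
clock: 14.62
tcp_pos: [0.511, -0.0169, 0.0391]
tcp_rot: [-0.0, -0.089, 0.996, -0.0]
contact_force: [-0.0, 0.2, -0.8]
finger_gap: 0.221
```

Emit:
step_arm --deltas '[{"rotation": [0, 0, 0], "slide": [-0.01, 0, 0], "hand": -1}, {"rotation": [0, 0, 0], "slide": [-0.02, 0, 0], "hand": -1}, {"rotation": [0, 0, 0], "slide": [-0.03, 0, 0], "hand": -1}, {"rotation": [0, 0, 0], "slide": [-0.04, 0, 0], "hand": -1}]'

```text
clock: 15.12
tcp_pos: [0.517, -0.0159, 0.0391]
tcp_rot: [-0.0, -0.089, 0.996, -0.0]
contact_force: [-0.9, 1.1, -1.2]
finger_gap: 0.217
```

Emit:
step_arm --deltas '[{"rotation": [0, 0, 0], "slide": [-0.01, 0, 0], "hand": -1}, {"rotation": [0, 0, 0], "slide": [-0.02, 0, 0], "hand": -1}, {"rotation": [0, 0, 0], "slide": [-0.03, 0, 0], "hand": -1}, {"rotation": [0, 0, 0], "slide": [-0.04, 0, 0], "hand": -1}]'

```text
clock: 15.62
tcp_pos: [0.5229, -0.0148, 0.0391]
tcp_rot: [-0.0, -0.089, 0.996, -0.0]
contact_force: [-0.1, 0.6, 0.0]
finger_gap: 0.219
```

Emit:
step_arm --deltas '[{"rotation": [0, 0, 0], "slide": [-0.01, 0, 0], "hand": -1}, {"rotation": [0, 0, 0], "slide": [-0.02, 0, 0], "hand": -1}, {"rotation": [0, 0, 0], "slide": [-0.03, 0, 0], "hand": -1}, {"rotation": [0, 0, 0], "slide": [-0.04, 0, 0], "hand": -1}]'

```text
clock: 16.12
tcp_pos: [0.5288, -0.0138, 0.0391]
tcp_rot: [-0.0, -0.089, 0.996, -0.0]
contact_force: [0.6, -0.8, -0.8]
finger_gap: 0.22
```

Emit:
step_arm --deltas '[{"rotation": [0, 0, 0], "slide": [-0.01, 0, 0], "hand": -1}, {"rotation": [0, 0, 0], "slide": [-0.02, 0, 0], "hand": -1}, {"rotation": [0, 0, 0], "slide": [-0.03, 0, 0], "hand": -1}, {"rotation": [0, 0, 0], "slide": [-0.04, 0, 0], "hand": -1}]'

```text
clock: 16.62
tcp_pos: [0.5347, -0.0127, 0.0391]
tcp_rot: [-0.0, -0.089, 0.996, -0.0]
contact_force: [-1.2, -0.1, -1.1]
finger_gap: 0.216
```

Emit:
step_arm --deltas '[{"rotation": [0, 0, 0], "slide": [-0.007, 0, 0], "hand": -1}, {"rotation": [0, 0, 0], "slide": [-0.013, 0, 0], "hand": -1}]'

```text
clock: 16.88
tcp_pos: [0.5366, -0.0123, 0.0391]
tcp_rot: [-0.0, -0.089, 0.996, -0.0]
contact_force: [-0.7, 0.4, 0.0]
finger_gap: 0.215
```

Emit:
step_arm --deltas '[{"rotation": [0, 0, 0], "slide": [-0.004, 0, 0], "hand": -1}, {"rotation": [0, 0, 0], "slide": [-0.008, 0, 0], "hand": -1}]'

```text
clock: 17.12
tcp_pos: [0.5374, -0.0122, 0.039]
tcp_rot: [-0.0, -0.089, 0.996, -0.0]
contact_force: [-2.0, -0.2, 0.4]
finger_gap: 0.214
```

Emit:
step_arm --deltas '[{"rotation": [0, 0, 0], "slide": [-0.006, 0, 0], "hand": -1}, {"rotation": [0, 0, 0], "slide": [-0.006, 0, 0], "hand": -1}]'

```text
clock: 17.38
tcp_pos: [0.5374, -0.0122, 0.0387]
tcp_rot: [-0.001, -0.089, 0.996, 0.0]
contact_force: [-5.1, -1.5, 1.5]
finger_gap: 0.218
```

Emit:
step_arm --deltas '[{"rotation": [0, 0, 0], "slide": [-0.006, 0, 0], "hand": -1}, {"rotation": [0, 0, 0], "slide": [-0.006, 0, 0], "hand": -1}]'

```text
clock: 17.62
tcp_pos: [0.5374, -0.0122, 0.0385]
tcp_rot: [-0.002, -0.089, 0.996, 0.0]
contact_force: [-8.5, -2.4, 2.8]
finger_gap: 0.217
```

Emit:
step_arm --deltas '[{"rotation": [0, 0, 0], "slide": [0.006, 0, 0], "hand": -1}, {"rotation": [0, 0, 0], "slide": [0.006, 0, 0], "hand": -0.3}, {"rotation": [0, 0, 0], "slide": [0.006, 0, 0], "hand": 0.1}, {"rotation": [0, 0, 0], "slide": [0.006, 0, 0], "hand": 0.4}, {"rotation": [0, 0, 0], "slide": [0.006, 0, 0], "hand": 0.4}, {"rotation": [0, 0, 0], "slide": [0.006, 0, 0], "hand": 0.4}]' --grip_force 20

```text
clock: 18.38
tcp_pos: [0.5387, -0.012, 0.0392]
tcp_rot: [0.0, -0.089, 0.996, -0.0]
contact_force: [0.4, 0.0, 0.9]
finger_gap: 0.696
```

```bash
python3 - <<'E'
from h import *
import cv2
s=sensors.sense();print(s["tcp_pos"],s["contact_force"],s["finger_gap"])
cv2.imwrite("pics/w5.png",imaging.capture("wrist")[:,:,::-1])
E
```

```text
[ 0.53866072 -0.01197143  0.03917165] [0.4464774  0.00986455 0.93301671] 0.6960945506888533
```

View pics/w5.png

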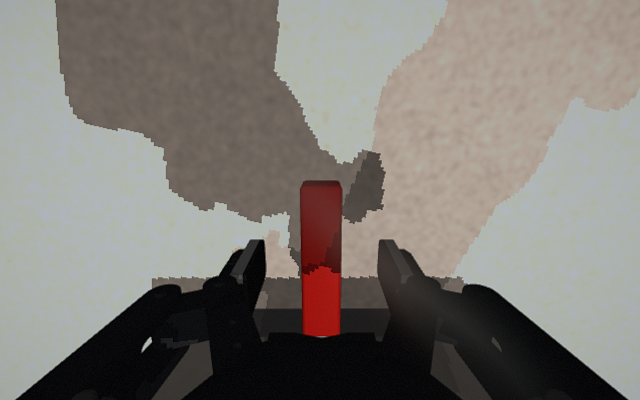

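The wrist view shows the handle free between the open fingers (centre about (321, 260)) and still square. Now straight up.

Emit:
step_arm --deltas '[{"rotation": [0, 0, 0], "slide": [0, 0, -0.15], "hand": 0.4}, {"rotation": [0, 0, 0], "slide": [0, 0, -0.4], "hand": 0.4}, {"rotation": [0, 0, 0], "slide": [0, 0, -0.7], "hand": 0.4}, {"rotation": [0, 0, 0], "slide": [0.3, 0, -0.95], "hand": 0.4}, {"rotation": [0, 0, 0], "slide": [0.6, 0, -0.95], "hand": 0.4}, {"rotation": [0, 0, 0], "slide": [0.6, 0, -0.95], "hand": 0.4}, {"rotation": [0, 0, 0], "slide": [0.6, 0, -0.95], "hand": 0.4}]'

```text
clock: 19.3
tcp_pos: [0.4504, -0.0277, 0.182]
tcp_rot: [0.001, -0.089, 0.996, 0.0]
contact_force: [-0.0, 0.1, -0.2]
finger_gap: 0.704
```

```bash
python3 - <<'E'
from h import *
import cv2
np.set_printoptions(precision=4,suppress=True)
s=sensors.sense();print(s["tcp_pos"],s["contact_force"],s["finger_gap"]);pickle.dump(s,open("w6.pkl","wb"))
a=imaging.capture("wrist")[:,:,::-1];cv2.imwrite("pics/w6.png",a)
b=imaging.capture("side")[:,:,::-1]
cv2.imwrite("pics/s6.png",cv2.resize(b[120:230,260:420],None,fx=5,fy=5,interpolation=cv2.INTER_CUBIC))
I=[.689,.026,.179]
print(proj("w6",w(I,[(-.195,-.01,.065),(-.195,.01,.065),(-.115,-.01,.065),(-.115,.01,.065),(-.071,0,.055)])))
E
```

```text
[ 0.4504 -0.0277  0.182 ] [-0.016   0.0643 -0.2425] 0.7042017437822209
[[320.1946 243.4709]
 [340.3522 243.4507]
 [320.3007 311.8565]
 [338.9746 311.8316]
 [329.0775 338.5902]]
```

View pics/w6.png

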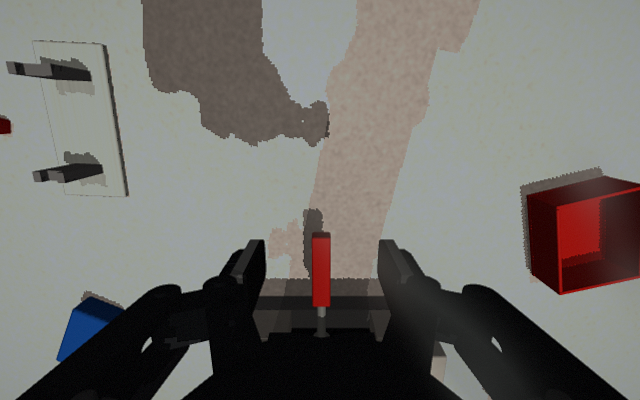

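View pics/s6.png

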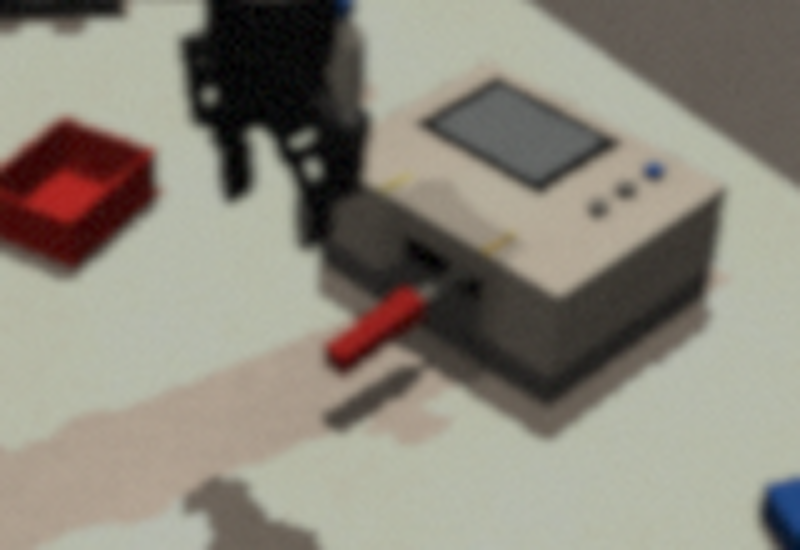

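```bash
python3 - <<'E'
import cv2
a=cv2.imread("pics/w6.png")
cv2.imwrite("pics/k6.png",cv2.resize(a[220:345,270:380],None,fx=5.5,fy=5.5,interpolation=cv2.INTER_CUBIC))
a=cv2.imread("pics/w5.png")
cv2.imwrite("pics/k5.png",cv2.resize(a[170:345,270:380],None,fx=3.4,fy=3.4,interpolation=cv2.INTER_CUBIC))
E
```

```text
(no output)
```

View pics/k6.png

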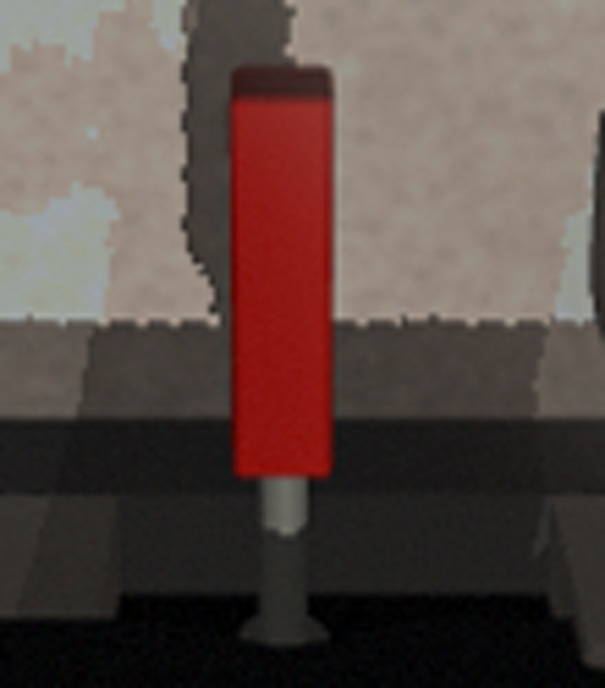

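```bash
python3 - <<'E'
from h import *
I=np.array([.689,.026,.179])
# rows: rear top, front top, rear bottom, collar top rim rear/front
obs=np.array([237.8,306.3,231.8])
def f(p,zc=None):
    xc,zc,th=p  # collar front centre in instrument frame, droop: rear lower
    pts=[(-.13,.01),(-.05,.01),(-.13,-.01)]
    L=[(xc+a*np.cos(th)-b*np.sin(th)*1.0, -.007, zc+a*np.sin(th)+b*np.cos(th)) for a,b in pts]
    return proj("w6",w(I,L))[:,1]-obs
for z in (.0535,.055,.0565):
  r=least_squares(lambda p:f([p[0],z,p[1]]),[-.065,.05]); print(z,r.x,r.fun)
E
```

```text
0.0535 [-0.06592023  0.07824289] [-0.3920096   1.03805677 -0.54835041]
0.055 [-0.06671988  0.07807097] [-0.4998824   1.30990304 -0.68570523]
0.0565 [-0.06749894  0.07834462] [-0.61371253  1.58529513 -0.81989841]
```

```bash
python3 - <<'E'
from rig import workorder
print(workorder.finish_job())
E
```

```text
the job is handed in; nothing more can be done
None
```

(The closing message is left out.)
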